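# Assemble the storage-pot tower

### The job

Put the storage tower back together on the dark wooden stand: the tall blue pot in the stand's collar, then the medium yellow pot on it, then the short red pot, and last the wooden lid, each one upright and plugged fully home into the one below before the next is added. Let go of everything at the end, and leave the garlic, the pepper mill and the spice jar where they are.

Things in the scene. Friction and masses are not known exactly. Their poses are not given: they have to be found in the camera images.
- tall_pot_centre (a point): tallest of three open round pots, blue, 58 mm across, 62 mm high with its foot; wall 4 mm, mouth 50 mm wide. The foot (44 mm wide, 8 mm high, chamfered) plugs with 3 mm play all round into the stand's collar or a pot's mouth; there the shoulder above it rests on the rim. Point: on the axis, half-way up, 31 mm above the foot's underside; z up. About 0.12 kg
- medium_pot_centre (a point): middle-sized of three open round pots, yellow, 58 mm across, 50 mm high with its foot; wall 4 mm, mouth 50 mm wide. The foot (44 mm wide, 8 mm high, chamfered) plugs with 3 mm play all round into the stand's collar or a pot's mouth; there the shoulder above it rests on the rim. Point: on the axis, half-way up, 25 mm above the foot's underside; z up. About 0.12 kg
- short_pot_centre (a point): shortest of three open round pots, red, 58 mm across, 38 mm high with its foot; wall 4 mm, mouth 50 mm wide. The foot (44 mm wide, 8 mm high, chamfered) plugs with 3 mm play all round into the stand's collar or a pot's mouth; there the shoulder above it rests on the rim. Point: on the axis, half-way up, 19 mm above the foot's underside; z up. About 0.12 kg
- lid_centre (a point): pale wooden lid: a disc 58 mm across and 24 mm high over a chamfered cork plug 44 mm across and 8 mm high, 32 mm in all, lying plug down. The plug goes with 3 mm play all round into a pot's mouth until the disc rests on the rim. Point: on the axis, half-way up, 16 mm above the plug's underside; z up. About 0.08 kg
- stand_seat (a point): dark wooden stand, fixed: a round board 96 mm across and 6 mm thick with a raised collar in the middle (inside 50 mm, outside 62 mm across, 7 mm high) that takes a pot's foot, which then stands on the board. Point: middle of the board's top inside the collar, 6 mm above the worktop; z up
- garlic: bystander: garlic bulb, 55 mm wide and high, loose; origin at its underside
- pepper_mill: bystander: dark wooden pepper mill, 58 mm in diameter, 135 mm high, loose; origin at its underside
- spice_jar: bystander: spice jar with a dark cap, 41 mm in diameter, 105 mm high, loose; origin at its underside
Things that resemble listed ones, but are neither listed nor needed, are in the scene too. There is more than one size of the part that bears medium_pot_centre; the job needs the largest.

How it is judged:
On the way, in this order (a step that is already met when the one before it is completed fails the run):
1. the tall blue pot is seated on the stand and released (horizontal distance between tall_pot_centre and stand_seat below 0.006 m and z of tall_pot_centre in the frame of stand_seat between 0.027 and 0.035 m and angle between tall_pot_centre's own z axis and vertical below 0.08 rad and linear speed of tall_pot below 0.02 m/s and contact force between the fingers and tall_pot below 0.05 N), for 0.2 s.
2. the medium yellow pot is seated on the tall blue pot and released (horizontal distance between tall_pot_centre and stand_seat below 0.006 m and z of tall_pot_centre in the frame of stand_seat between 0.027 and 0.035 m and angle between each of tall_pot_centre, medium_pot_centre's own z axis and vertical below 0.08 rad and horizontal distance between medium_pot_centre and tall_pot_centre below 0.006 m and z of medium_pot_centre in the frame of stand_seat between 0.075 and 0.083 m and linear speed of medium_pot below 0.02 m/s and contact force between the fingers and medium_pot below 0.05 N), for 0.2 s.
3. the short red pot is seated on the medium yellow pot and released (horizontal distance between tall_pot_centre and stand_seat below 0.006 m and z of tall_pot_centre in the frame of stand_seat between 0.027 and 0.035 m and angle between each of tall_pot_centre, medium_pot_centre, short_pot_centre's own z axis and vertical below 0.08 rad and horizontal distance between medium_pot_centre and tall_pot_centre below 0.006 m and z of medium_pot_centre in the frame of stand_seat between 0.075 and 0.083 m and horizontal distance between short_pot_centre and medium_pot_centre below 0.006 m and z of short_pot_centre in the frame of stand_seat between 0.111 and 0.119 m and linear speed of short_pot below 0.02 m/s and contact force between the fingers and short_pot below 0.05 N), for 0.2 s.
4. the wooden lid is seated on the short red pot and released (horizontal distance between tall_pot_centre and stand_seat below 0.006 m and z of tall_pot_centre in the frame of stand_seat between 0.027 and 0.035 m and angle between each of tall_pot_centre, medium_pot_centre, short_pot_centre, lid_centre's own z axis and vertical below 0.08 rad and horizontal distance between medium_pot_centre and tall_pot_centre below 0.006 m and z of medium_pot_centre in the frame of stand_seat between 0.075 and 0.083 m and horizontal distance between short_pot_centre and medium_pot_centre below 0.006 m and z of short_pot_centre in the frame of stand_seat between 0.111 and 0.119 m and horizontal distance between lid_centre and short_pot_centre below 0.006 m and z of lid_centre in the frame of stand_seat between 0.138 and 0.146 m and linear speed of lid below 0.02 m/s and contact force between the fingers and lid below 0.05 N), for 0.2 s.
At the end, for the whole second after the job is handed in: From the stand upward stand the tall, medium and short pot and the lid, each within 6 mm sideways of the one below, within 4 mm of its seated height above the stand, tilted less than 0.08 rad, released and at rest (all of step 4 and linear speed of each of tall_pot, medium_pot, short_pot below 0.02 m/s and contact force between the fingers and tall_pot below 0.05 N and contact force between the fingers and medium_pot below 0.05 N and contact force between the fingers and short_pot below 0.05 N); the robot touches nothing.
It fails at once if the garlic is moved by more than 30 mm (distance of garlic from where it was at the start of the episode above 0.03 m).
It fails at once if the pepper mill is moved by more than 30 mm (distance of pepper_mill from where it was at the start of the episode above 0.03 m).
It fails at once if the spice jar is moved by more than 30 mm (distance of spice_jar from where it was at the start of the episode above 0.03 m).
It also fails if it takes over 106 s, if anything falls off the work surface, if the arm or the gripper's body presses on something with over 40 N, if the wrist force passes 120 N, or if a joint passes its speed limit or range.

### The arm

A 6-joint arm with a two-finger parallel gripper is mounted at the origin on a cart in front of the work surface, level with it; the furniture and walls round the work are solid. World frame = base frame: x ahead of the robot, y to its left, z up, the work surface at z = 0. Lengths are in m, angles in rad, forces in N, time in s.
With the tool pointing down it reaches from about 0.3 to 0.75 m from the base axis. Payload 8.5 kg.
Tool frame: the origin (TCP) lies midway between the tips of the shut fingers; the grasp point (between the pads) lies 19 mm behind it (r.grasp_offset is the distance from the TCP to the grasp point, in m); z points along the fingers, y is the direction in which the jaws open and shut (so a half turn about z gives the same grasp; the last joint's range is limited). The gripper opens to 85 mm and grips with 20 to 120 N. Pads are 22 mm wide; open, the fingers measure 114 mm over their backs; the gripper's body (76 mm by 85 mm) begins 54 mm behind the grasp point. The pads swing forward as they close: fully open they stand 13 mm farther back than shut.
Start: joints at [-1.466, 0.381, 1.297, -0, 1.464, -0.215], TCP at [0.173, -0.522, 0.194] pointing down, gripper open.
Joint ranges: [-3.11, 3.11], [-0.89, 2.33], [0.22, 2.48], [-1.42, 4.56], [0.17, 2.85], [-2.88, 2.88]. Speed limits (rad/s): [2.39, 2.39, 3.14, 3.14, 3.14, 3.14].

### API

Orientations are given as a unit quaternion [x, y, z, w].
In Python, from cell import r, eyes, ticket gives the robot as it stands.
- The arm moves only by the tool jog_arm, never from a script. Its argument "deltas" is a list of rows, each a list of 6 numbers: the shift along the tool's x, y, z normalised to -1 to 1, where 1 is 0.03 m, then the turn, a rotation vector about the tool's x, y, z normalised to -1 to 1, where 1 is 5 degrees. A call has 1 to 20 rows; each row shifts and turns the commanded pose from where the row before left it, along the tool's axes as they then stand; what a row does not reach is not made up. A row lasts 1/8 s, in which the tool goes at most 62.5 mm and 10.7 degrees, less where a joint would pass 70% of its speed; a pose out of reach is approached as far as the arm can. A call with a number of a shift or a turn outside -1 to 1 is refused whole. A call with a gripper value outside its range is refused whole. "claw" is the closure, from -1 (fully open) to 1 (shut), set as the call begins (left out, the last holds). The fingers move at their own pace and stop on an object; "squeeze" is the grip in N (left out, the last holds). Time passes only in rows, so rows that do not move let the fingers close. It gives the time, the measured TCP pose, the force and the opening at its end, in the units of the state.
- r.get_state(): the state, without advancing time (a new reading comes with each control period).
- eyes.capture(name): name is "scene" or "top" or "wrist"; returns (picture, depth): 480x640x3 uint8, red, green, blue; 480x640 float32, m along the optical axis (not along the pixel's ray), 0 where there is no reading.
- eyes.calibration(name): a dict with "fov_y" (degrees; the focal length in pixels is half the picture's height over the tangent of half this angle, whatever the lens; pixels are square), "cx", "cy" (the principal point, pixels), "k1" (the pictures are not rectified: a ray, as slopes to the right and down, at radius r is drawn at 1 + k1 r^2 times it, then the intrinsics apply), "xyz" and "orientation" of the camera in the world. Camera axes: x right, y down, z forward; pixel columns grow to the right and rows downward; lengths in m; the calibration is good to about 2 mm. A picture is of the moment at which its call begins: read the wrist's pose just before it. calibration takes no time and is no camera call; for the wrist camera it gives the pose at the moment of the call.
- ticket.finish_job(): hands the job in, once; it reports no verdict.
The state is a dict: "time_s": time; "joints": joint angles; "qd": joint speeds; "tau": joint torques, N m; "position": TCP position; "ee_rot": TCP orientation; "ft_force": force on the tool from outside, world axes, zero at the start; "torque": the same for the moment, N m; "width": opening from 0.0 (shut) to 1.0 (fully open).
Only numpy, scipy, OpenCV 4.12 (cv2) and the standard library are available. Lean on these libraries where they do the work, as an engineer would, in place of code of your own. Each camera call takes 0.05 s, during which the arm holds its last target. There are 200 camera calls.

## Working session

There is one attempt and no reset: what is moved stays moved. The work goes in short steps, Python scripts to look and compute and a tool call to move; the robot and the scene stay as the last step left them, time stands still between calls to the robot, and variables do not carry over. Pictures are saved under pics/ and viewed, about 12 in all and at most 16, crops included, and the job is handed in when it is done.

Besides the shell and the picture viewer there is one more tool, called after ">>>" as name(argument=value, ...) on one line, values as JSON. jog_arm: Moves the arm, as the interface text tells. Its arguments: {"type":"object","properties":{"deltas":{"type":"array"},"claw":{"type":"number"},"squeeze":{"type":"number"}},"required":["deltas"]}

```bash
mkdir -p pics; ls; cat > h.py <<'E'
import numpy as np, cv2
from scipy.spatial.transform import Rotation as R
from cell import r, eyes, ticket
def cap(n):
    c=eyes.calibration(n); p,d=eyes.capture(n); return p,d,c
def save(p,f): cv2.imwrite('pics/'+f,cv2.cvtColor(p,cv2.COLOR_RGB2BGR))
def cloud(d,c):
    f=240/np.tan(np.radians(c['fov_y'])/2)
    K=np.array([[f,0,c['cx']],[0,f,c['cy']],[0,0,1]])
    v,u=np.mgrid[:480,:640]
    uv=np.stack([u,v],-1).reshape(-1,1,2).astype(np.float64)
    n=cv2.undistortPoints(uv,K,np.array([c['k1'],0,0,0.])).reshape(480,640,2)
    P=np.dstack([n*d[...,None],d])
    return P@R.from_quat(c['orientation']).as_matrix().T+np.array(c['xyz'])
E
python3 - <<'E'
from h import *
s=r.get_state(); print(s['time_s'],s['position'],s['ee_rot'],s['width'],r.grasp_offset)
for n in('top','scene'):
    p,d,c=cap(n); save(p,n+'0.png'); np.savez(n+'0.npz',p=p,d=d,P=cloud(d,c)); print(n,c)
E
```

```text
pics
0.0 [ 0.17285667 -0.52176714  0.19320474] [ 9.87247237e-01  1.59192805e-01  5.10336512e-05 -7.36230800e-04] 1.0009105263486981 0.0187
top {'fov_y': 55.67840367373772, 'cx': 319.311472958885, 'cy': 246.74188898884233, 'k1': -0.07509347566448683, 'xyz': array([ 0.37962606, -0.00580272,  0.89574337]), 'orientation': array([-0.68692336,  0.71801271, -0.08205199,  0.07656049])}
scene {'fov_y': 45.16250398631934, 'cx': 312.7839615250481, 'cy': 234.44907619798926, 'k1': -0.13655440782095635, 'xyz': array([-0.26899441,  0.72513267,  0.62707145]), 'orientation': array([-0.35720629,  0.77989758, -0.470549  ,  0.20675363])}
```

View pics/top0.png

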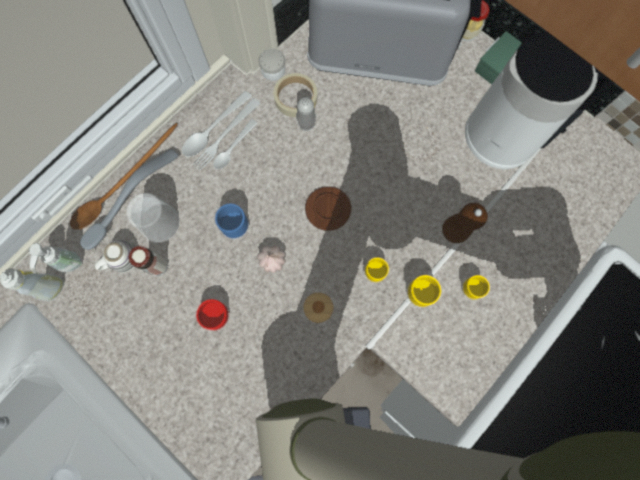

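View pics/scene0.png

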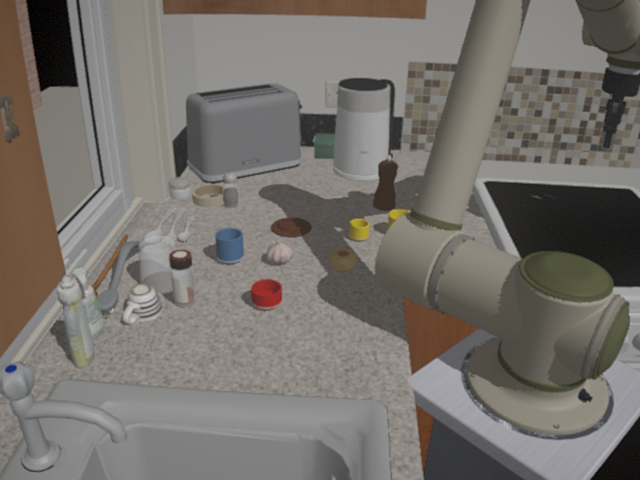

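The top view shows the blue pot at (232,221), stand (328,208), large yellow (425,290), with smaller yellows at (377,269) and (477,287). The red pot is at (212,315), lid (319,307), garlic (271,260), mill (460,225) and jar (142,258). The scene view agrees. Next I measure them from the depth of both views.

```bash
cat > m.py <<'E'
from h import *
def circ(q):
    A=np.c_[2*q,np.ones(len(q))]; s=np.linalg.lstsq(A,(q**2).sum(1),rcond=None)[0]
    return s[:2],np.sqrt(s[2]+s[:2]@s[:2])
def minc(q):
    c,rad=cv2.minEnclosingCircle(q.astype(np.float32)); return np.array(c),rad
E
python3 - <<'E'
from m import *
T=np.load('top0.npz');S=np.load('scene0.npz')
P=T['P']
seeds=dict(blue=(232,221),stand=(328,208),yel=(425,290),y1=(377,269),y2=(477,287),red=(212,315),lid=(319,307),garlic=(271,260),mill=(460,225),jar=(142,258))
for n,(u,v) in seeds.items():
    w=P[v-32:v+32,u-32:u+32].reshape(-1,3); c0=np.median(P[v-3:v+4,u-3:u+4].reshape(-1,3),0)
    for nm,Q in(('top',P.reshape(-1,3)),('scene',S['P'].reshape(-1,3))):
        q=Q[np.isfinite(Q).all(1)]
        q=q[(np.hypot(*(q[:,:2]-c0[:2]).T)<(.06 if n!='stand' else .07))&(q[:,2]>.004 if n=='stand' else q[:,2]>.012)]
        if len(q)<10: print(n,nm,c0,len(q));continue
        zt=np.percentile(q[:,2],97); 
        rim=q[q[:,2]>zt-.006]
        c,rad=minc(rim[:,:2]); 
        print(n,nm,'seed',c0.round(3),'ztop',zt.round(4),'minc',c.round(4),round(rad,4),'n',len(rim), 'reach',np.hypot(*c).round(3))
fl=P[(abs(P[...,2])<.01)]; print('floor',np.median(fl[:,2])); f2=S['P']; f2=f2[abs(f2[...,2])<.01]; print(np.median(f2[:,2]))
E
```

```text
blue top seed [0.643 0.157 0.013] ztop 0.0633 minc [0.6357 0.1533] 0.0293 n 203 reach 0.654
blue scene seed [0.643 0.157 0.013] ztop 0.0621 minc [0.6306 0.1539] 0.0333 n 176 reach 0.649
stand top seed [ 0.664 -0.039  0.006] ztop 0.0139 minc [ 0.6641 -0.0379] 0.0464 n 372 reach 0.665
stand scene seed [ 0.664 -0.039  0.006] ztop 0.013 minc [ 0.6622 -0.0317] 0.0457 n 199 reach 0.663
yel top seed [ 0.485 -0.22   0.013] ztop 0.0514 minc [ 0.4816 -0.2124] 0.0292 n 212 reach 0.526
yel scene seed [ 0.485 -0.22   0.013] ztop 0.0506 minc [ 0.4824 -0.211 ] 0.0319 n 71 reach 0.527
y1 top seed [ 0.532 -0.129  0.011] ztop 0.0404 minc [ 0.5287 -0.1259] 0.0222 n 120 reach 0.543
y1 scene seed [ 0.532 -0.129  0.011] ztop 0.0392 minc [ 0.5277 -0.1225] 0.0265 n 100 reach 0.542
y2 top seed [ 0.487 -0.326  0.01 ] ztop 0.0402 minc [ 0.484 -0.318] 0.0235 n 131 reach 0.579
y2 scene [ 0.48653804 -0.32589208  0.00975711] 0
red top seed [0.455 0.196 0.013] ztop 0.0394 minc [0.4551 0.1932] 0.0292 n 202 reach 0.494
red scene seed [0.455 0.196 0.013] ztop 0.0383 minc [0.4546 0.1952] 0.0314 n 236 reach 0.495
lid top seed [ 0.46  -0.011  0.032] ztop 0.0342 minc [ 0.461  -0.0095] 0.0288 n 675 reach 0.461
lid scene seed [ 0.46  -0.011  0.032] ztop 0.0334 minc [ 0.461  -0.0047] 0.0306 n 307 reach 0.461
garlic top seed [0.553 0.077 0.042] ztop 0.0474 minc [0.5607 0.0773] 0.0149 n 91 reach 0.566
garlic scene seed [0.553 0.077 0.042] ztop 0.0463 minc [0.5564 0.0829] 0.0147 n 59 reach 0.563
mill top seed [ 0.596 -0.282  0.079] ztop 0.1349 minc [ 0.6194 -0.3086] 0.0243 n 64 reach 0.692
mill scene seed [ 0.596 -0.282  0.079] ztop 0.1236 minc [ 0.601  -0.2923] 0.0207 n 103 reach 0.668
jar top seed [0.553 0.302 0.105] ztop 0.1069 minc [0.5581 0.3093] 0.0209 n 390 reach 0.638
jar scene seed [0.553 0.302 0.105] ztop 0.1055 minc [0.5573 0.3126] 0.0227 n 232 reach 0.639
floor 0.00017559662317601088
9.624729278773225e-05
```

>>> jog_arm(deltas=[[0,0,0,0,0,0.915],[0,0,0,0,0,0.915],[0,0,0,0,0,0.915],[0,0,0,0,0,0.915],[0.7,-1,0,0,0,0],[0.7,-1,0,0,0,0],[0.7,-1,0,0,0,0],[0.7,-1,0,0,0,0],[0.7,-1,0,0,0,0],[0.7,-1,0,0,0,0],[0.7,-1,0,0,0,0],[0.7,-1,0,0,0,0],[0.7,-1,0,0,0,0],[0.7,-1,0,0,0,0],[0.7,-1,0,0,0,0],[0.7,-1,0,0,0,0],[0.7,-1,0,0,0,0],[0.7,-1,0,0,0,0],[0.7,-1,0,0,0,0],[0.7,-1,0,0,0,0]], claw=-1, squeeze=40)

```text
time_s: 2.6
position: [0.5092, -0.0408, 0.1936]
ee_rot: [1.0, 0.0, -0.0, -0.0]
ft_force: [0.4, -0.5, -0.0]
width: 1.004
```

```bash
python3 - <<'E'
from m import *
p,d,c=cap('wrist'); save(p,'w1.png'); P=cloud(d,c); np.savez('w1.npz',p=p,P=P); print(c, r.get_state()['position'])
q=P.reshape(-1,3)[d.ravel()>0]
print(q.min(0),q.max(0))
for n,c0,zl in(('stand',(.664,-.038),.0095),('lid',(.461,-.0095),.028)):
    w=q[(np.hypot(*(q[:,:2]-c0).T)<.055)&(q[:,2]>zl)&(q[:,2]<zl+.02)]
    if len(w)>10: print(n,len(w),minc(w[:,:2]),np.median(w[:,2]))
E
```

```text
{'fov_y': 60.46689018269095, 'cx': 316.3309425343658, 'cy': 245.34346272340153, 'k1': -0.044917420411449444, 'xyz': array([ 0.57718293, -0.04018337,  0.37437352]), 'orientation': array([ 0.70077835, -0.70034736, -0.09556328,  0.09638951])} [ 0.51069588 -0.03800585  0.19342083]
[-0.55480301 -0.44425002 -0.90888027] [0.6878649  0.32249295 0.32827464]
stand 1039 (array([ 0.66234773, -0.03673765]), 0.031177012249827385) 0.013450381268752698
lid 3083 (array([ 0.4615114 , -0.00861798]), 0.0289754718542099) 0.032581209946175915
```

View pics/w1.png

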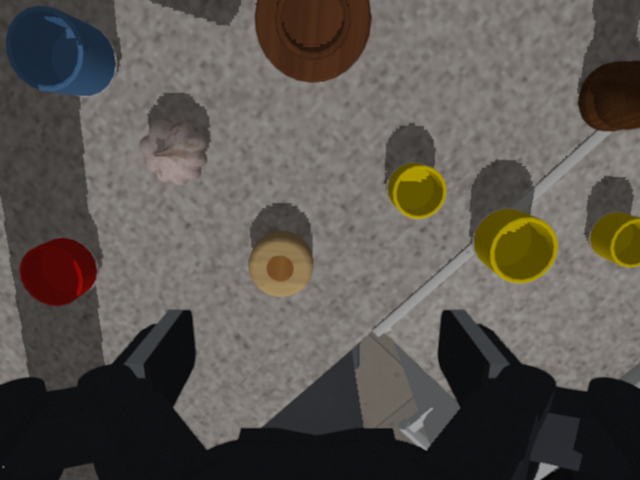

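The wrist view shows every part: stand (314,25), lid (281,265), blue (60,50), red (58,272), large yellow (515,246). Fingers are at the bottom. Lid and stand agree with the top camera to about 1.5 mm.

```bash
python3 - <<'E'
from m import *
objs=dict(blue=(.6357,.1533,.062),stand=(.6635,-.038,.013),yel=(.4816,-.2124,.05),red=(.4551,.1932,.038),lid=(.461,-.0095,.032))
for nm in('top0','w1','scene0'):
    q=np.load(nm+'.npz')['P'].reshape(-1,3); q=q[np.isfinite(q).all(1)]
    for n,(x,y,z) in objs.items():
        w=q[(np.hypot(*(q[:,:2]-(x,y)).T)<.055)&(abs(q[:,2]-z)<(.004 if n!='stand' else .0035))]
        # trim outliers: rim ring
        for k in range(3):
            if len(w)<8: break
            c,rad=minc(w[:,:2]); dd=np.hypot(*(w[:,:2]-c).T); R0=.031 if n=='stand' else .029
            # fit fixed-radius: LSQ on annulus mid radius
        from scipy.optimize import least_squares
        if len(w)>8:
            ri=.025 if n!='lid' else 0
            f=lambda c:np.r_[np.maximum(0,np.hypot(*(w[:,:2]-c).T)-R0),np.maximum(0,ri-np.hypot(*(w[:,:2]-c).T))]
            s=least_squares(f,[x,y],loss='soft_l1',f_scale=.001).x
            print(nm,n,len(w),'minc',c.round(4),round(rad,4),'fit',s.round(4),'z',np.median(w[:,2]).round(4))
E
```

```text
top0 blue 194 minc [0.6357 0.1533] 0.0293 fit [0.6361 0.1532] z 0.0613
top0 stand 217 minc [ 0.6688 -0.0378] 0.0427 fit [ 0.6651 -0.0389] z 0.0126
top0 yel 199 minc [ 0.4816 -0.2124] 0.0292 fit [ 0.4815 -0.2123] z 0.0495
top0 red 195 minc [0.4551 0.1932] 0.0292 fit [0.4549 0.1929] z 0.0373
top0 lid 678 minc [ 0.461  -0.0095] 0.0288 fit [ 0.461  -0.0095] z 0.0314
w1 blue 1827 minc [0.6361 0.154 ] 0.0297 fit [0.6356 0.1536] z 0.062
w1 stand 1039 minc [ 0.6623 -0.0367] 0.0312 fit [ 0.6645 -0.0373] z 0.0135
w1 yel 1243 minc [ 0.4825 -0.2121] 0.0294 fit [ 0.4827 -0.2119] z 0.0505
w1 red 1121 minc [0.455  0.1935] 0.03 fit [0.4552 0.1934] z 0.0379
w1 lid 3083 minc [ 0.4615 -0.0086] 0.029 fit [ 0.4614 -0.009 ] z 0.0326
scene0 blue 138 minc [0.6306 0.1539] 0.0333 fit [0.6336 0.1558] z 0.0608
scene0 stand 112 minc [ 0.6632 -0.0353] 0.0328 fit [ 0.6639 -0.0351] z 0.0117
scene0 yel 60 minc [ 0.4828 -0.2115] 0.0314 fit [ 0.4814 -0.2109] z 0.0484
scene0 red 187 minc [0.4546 0.1952] 0.0314 fit [0.4542 0.1959] z 0.0369
scene0 lid 292 minc [ 0.4613 -0.0056] 0.0298 fit [ 0.4608 -0.0058] z 0.0313
```

```bash
python3 - <<'E'
from m import *
for i in range(3):
    s=r.get_state(); print(s['time_s'],s['position'].round(4) if hasattr(s['position'],'round') else s['position'],max(abs(np.array(s['qd']))))
    eyes.capture('top')
E
```

```text
2.65 [ 0.5107 -0.038   0.1934] 0.10392398616478225
2.7 [ 0.5097 -0.0396  0.1933] 0.055259435346188046
2.75 [ 0.5089 -0.0409  0.1933] 0.0383707192167231
```

>>> jog_arm(deltas=[[0.605,-0.93,0,0,0,0],[0.605,-0.93,0,0,0,0],[0.605,-0.93,0,0,0,0],[0.605,-0.93,0,0,0,0],[0.605,-0.93,0,0,0,0],[0.605,-0.93,0,0,0,0],[0.605,-0.93,0,0,0,0],[0,0,0,0,0,0],[0,0,0.9,0,0,0],[0,0,0.9,0,0,0],[0,0,0.9,0,0,0],[0,0,0.9,0,0,0],[0,0,0.9,0,0,0],[0,0,0.9,0,0,0],[0,0,0,0,0,0],[0,0,0,0,0,0]])

```text
time_s: 4.8
position: [0.6362, 0.1525, 0.0332]
ee_rot: [1.0, -0.0, 0.001, 0.0]
ft_force: [0.2, 0.2, 0.6]
width: 0.999
```

>>> jog_arm(deltas=[[0,0,0,0,0,0],[0,0,0,0,0,0],[0,0,0,0,0,0],[0,0,0,0,0,0],[0,0,0,0,0,0],[0,0,0,0,0,0]], claw=1, squeeze=40)

```text
time_s: 5.55
position: [0.6357, 0.1534, 0.0318]
ee_rot: [1.0, 0.0, -0.0, -0.0]
ft_force: [-0.3, -0.7, 0.3]
width: -0.001
```

Width is 0, so the fingers shut on nothing. I'll look before doing anything else.

```bash
python3 - <<'E'
from m import *
p,d,c=cap('wrist'); q,_,_=cap('scene'); save(np.hstack([cv2.resize(p,(400,300)),cv2.resize(q[130:370,100:420],(400,300))]),'g1.png'); print(r.get_state()['position'],r.get_state()['width'])
E
```

```text
[0.63568412 0.15337843 0.03181764] -0.0023185262537284068
```

View pics/g1.png

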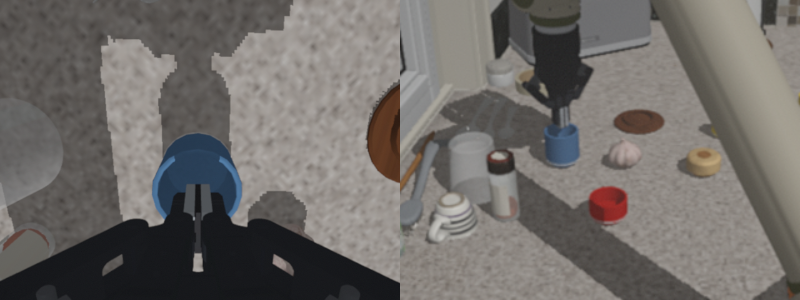

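```bash
python3 - <<'E'
from m import *
p,d,c=cap('wrist'); P=cloud(d,c); save(p[180:400,180:460].repeat(2,0).repeat(2,1),'g2.png')
blue=(p[...,2].astype(int)>p[...,0]+40)&(d>0)
q=P[blue]; m=abs(q[:,2]-.062)<.004; print('rim',minc(q[m][:,:2]),m.sum(),'zmax',np.percentile(q[:,2],99.5))
dark=(p.max(2)<70)&(abs(P[...,1]-.153)<.03)&(P[...,2]>.0)&(abs(P[...,0]-.636)<.06)
q=P[dark]; 
for z in np.arange(0,.12,.01):
    w=q[(q[:,2]>z)&(q[:,2]<=z+.01)]
    if len(w): print(round(z,2),len(w),w.min(0).round(3)[:2],w.max(0).round(3)[:2])
E
```

```text
rim (array([0.63634872, 0.15444423]), 0.02870718576014042) 3235 zmax 0.0639864941334381
0.01 14 [0.615 0.14 ] [0.622 0.17 ]
0.02 12 [0.617 0.136] [0.619 0.173]
0.03 8 [0.619 0.135] [0.62  0.173]
0.04 7 [0.619 0.135] [0.62  0.173]
0.05 9 [0.619 0.135] [0.62  0.173]
0.06 4 [0.619 0.135] [0.62  0.174]
0.07 177 [0.642 0.141] [0.647 0.166]
0.08 620 [0.642 0.14 ] [0.647 0.167]
0.09 756 [0.642 0.14 ] [0.647 0.168]
0.1 1019 [0.625 0.14 ] [0.648 0.167]
0.11 3328 [0.624 0.123] [0.65  0.183]
```

View pics/g2.png

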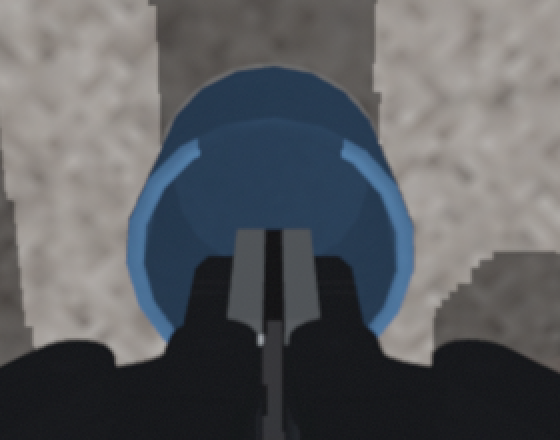

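```bash
python3 - <<'E'
from m import *
p,d,c=cap('wrist'); P=cloud(d,c)
b=p.astype(int); g=(b.max(2)-b.min(2)<30)&(abs(P[...,1]-.153)<.02)&(abs(P[...,0]-.636)<.02)&(d>0)
q=P[g]; print(len(q),q[:,2].min(),np.percentile(q[:,2],[1,5,25,50]))
w=q[q[:,2]<np.percentile(q[:,2],1)+.01]; print(w.min(0),w.max(0))
v,u=np.where(g); k=v.argmin(); print(u[k],v[k],P[v[k],u[k]])
for vv in range(290,345,5): print(vv,P[vv,310].round(4),p[vv,310], P[vv,318].round(4),p[vv,318])
s=r.get_state(); print(s['position'],s['joints'])
E
```

```text
27742 0.0003979697415531225 [0.07838916 0.08988325 0.11960225 0.14516115]
[6.16032812e-01 1.33176465e-01 3.97969742e-04] [0.65598437 0.17285642 0.08838203]
354 225 [0.65598437 0.1340129  0.00196629]
290 [0.6244 0.157  0.0141] [41 63 87] [0.6241 0.1529 0.0135] [43 64 88]
295 [0.6464 0.1561 0.0742] [77 82 88] [0.6466 0.1532 0.0747] [22 28 35]
300 [0.6466 0.1561 0.0792] [80 84 88] [0.6467 0.1533 0.0794] [21 21 23]
305 [0.6468 0.156  0.0839] [81 84 88] [0.6464 0.1533 0.083 ] [20 20 21]
310 [0.6465 0.156  0.0874] [80 84 88] [0.6468 0.1533 0.0881] [21 20 22]
315 [0.6464 0.1559 0.0909] [81 85 89] [0.6468 0.1533 0.0918] [21 21 22]
320 [0.6466 0.1558 0.095 ] [79 82 86] [0.6472 0.1534 0.0963] [21 21 23]
325 [0.6467 0.1558 0.0988] [77 81 84] [0.6462 0.1534 0.0978] [22 22 23]
330 [0.6466 0.1558 0.1017] [74 78 81] [0.6462 0.1534 0.101 ] [22 22 23]
335 [0.6462 0.1557 0.1041] [74 77 81] [0.646  0.1534 0.1037] [21 21 23]
340 [0.6463 0.1557 0.1074] [78 80 84] [0.6464 0.1534 0.1075] [41 41 44]
[0.63566492 0.15341147 0.0318004 ] [5.61388855e-02 7.01383095e-01 1.20781607e+00 1.08286688e-05
 1.23244958e+00 1.62651593e+00]
```

```bash
python3 - <<'E'
from m import *
z=np.load('w1.npz'); P=z['P'];p=z['p']
for u in (180,188,445,455):
    col=P[280:360,u]; ok=np.where((col[:,2]>.15))[0]
    print(u,280+ok[0],col[ok[0]].round(4),col[ok[0]+3].round(4),'next below',col[ok[0]-1].round(4))
E
```

```text
180 309 [0.5203 0.0048 0.2493] [0.52   0.0044 0.2509] next below [0.4084 0.0942 0.0008]
188 309 [0.52   0.0024 0.2486] [0.5195 0.0021 0.2498] next below [4.082e-01 8.640e-02 3.000e-04]
445 309 [ 0.5203 -0.0831  0.2491] [ 0.5191 -0.0833  0.2489] next below [ 4.082e-01 -1.683e-01  1.000e-04]
455 309 [ 0.5202 -0.0865  0.249 ] [ 0.5206 -0.0854  0.2522] next below [ 0.4089 -0.1777  0.0016]
```

The closed tips sit at z≈0.073 while the TCP reads 0.032. In the first wrist view the open tips are at 0.249 with the TCP at 0.193. So the real tips are about 41 mm (shut) to 55 mm (open) behind the stated TCP, and the fingers closed above the pot. I'll work with that measured offset. Now I open, descend 52 mm further and grip.

>>> jog_arm(deltas=[[0,0,0,0,0,0],[0,0,0,0,0,0],[0,0,0,0,0,0],[0,0,0,0,0,0],[0,0,0,0,0,0],[0,0,0,0,0,0]], claw=-1)

```text
time_s: 6.5
position: [0.6357, 0.1534, 0.0318]
ee_rot: [1.0, 0.0, -0.0, 0.0]
ft_force: [-0.4, 0.3, 0.2]
width: 0.999
```

>>> jog_arm(deltas=[[0,0,0.58,0,0,0],[0,0,0.58,0,0,0],[0,0,0.57,0,0,0],[0,0,0,0,0,0]])

```text
time_s: 7.0
position: [0.6346, 0.1533, -0.0222]
ee_rot: [1.0, 0.0, -0.002, 0.0]
ft_force: [-0.0, 0.4, 0.9]
width: 1.002
```

>>> jog_arm(deltas=[[0,0,0,0,0,0],[0,0,0,0,0,0],[0,0,0,0,0,0],[0,0,0,0,0,0]], claw=1, squeeze=40)

```text
time_s: 7.5
position: [0.6363, 0.1534, -0.0191]
ee_rot: [1.0, 0.0, 0.001, -0.0]
ft_force: [0.4, -0.8, 6.9]
width: 0.675
```

>>> jog_arm(deltas=[[0,0,-0.4,0,0,0],[0,0,-0.8,0,0,0],[0,0,-0.8,0,0,0],[0.134,0.91,0,0,0,0],[0.134,0.91,0,0,0,0],[0.134,0.91,0,0,0,0],[0.134,0.91,0,0,0,0],[0.134,0.91,0,0,0,0],[0.134,0.91,0,0,0,0],[0.134,0.91,0,0,0,0],[0,0,0,0,0,0],[0,0,0,0,0,0],[0,0,0,0,0,0]])

```text
time_s: 9.12
position: [0.6637, -0.0367, 0.0401]
ee_rot: [1.0, 0.001, -0.0, -0.0]
ft_force: [-0.1, -0.3, -1.2]
width: 0.674
```

```bash
cat > look.py <<'E'
from m import *
from scipy.optimize import least_squares
def ring(P,x,y,z,ro,ri,tol=.004,mask=None):
    q=P[mask] if mask is not None else P.reshape(-1,3)
    w=q[(np.hypot(*(q[:,:2]-(x,y)).T)<.04)&(abs(q[:,2]-z)<tol)]
    if len(w)<20: return None
    f=lambda c:np.r_[np.maximum(0,np.hypot(*(w[:,:2]-c).T)-ro),np.maximum(0,ri-np.hypot(*(w[:,:2]-c).T))]
    return least_squares(f,[x,y],loss='soft_l1',f_scale=.001).x.round(4),len(w),np.median(w[:,2]).round(4)
def col(p,n):
    h=cv2.cvtColor(p,cv2.COLOR_RGB2HSV).astype(int); H,S=h[...,0],h[...,1]
    return {'blue':(H>95)&(H<125)&(S>100),'yel':(H>22)&(H<35)&(S>120),'red':((H<6)|(H>174))&(S>150),'wood':(H>8)&(H<25)&(S>60)}[n]
E
python3 - <<'E'
from look import *
p,d,c=cap('wrist'); P=cloud(d,c); s=r.get_state(); print(s['time_s'],s['position'],s['width']); save(p,'c1.png')
m=col(p,'blue')&(d>0); z=P[m][:,2]; print('z range',np.percentile(z,[1,50,99]))
zt=np.percentile(z,98)
print(ring(P,s['position'][0],s['position'][1],zt,.029,.025,mask=m,tol=.003))
q=P[m]; q=q[abs(q[:,2]-zt)<.004]; A=np.c_[q[:,:2]-s['position'][:2],np.ones(len(q))]; print('tilt',np.linalg.lstsq(A,q[:,2],rcond=None)[0])
print('stand',ring(P,.664,-.0378,.013,.031,.025,tol=.0025))
E
```

```text
9.175 [ 0.66375927 -0.03672657  0.04002103] 0.6779477060795804
z range [0.07201446 0.10052686 0.12280609]
(array([ 0.6639, -0.0362]), 6008, np.float64(0.1216))
tilt [ 0.00202841 -0.00048832  0.12138977]
stand (array([ 0.6646, -0.0374]), 1569, np.float64(0.0135))
```

View pics/c1.png

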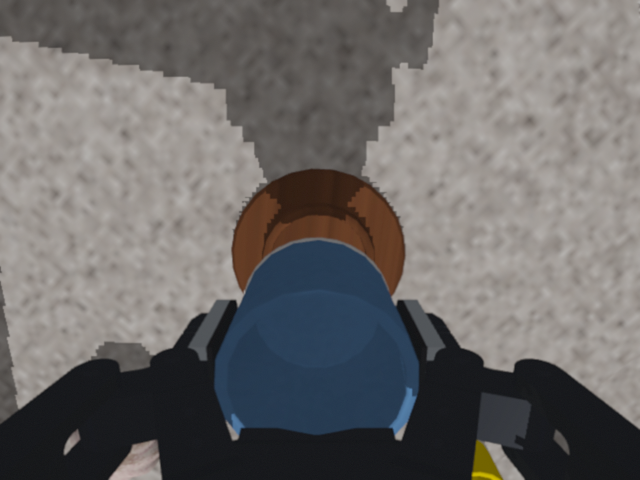

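The pot is held level at (0.6639,-0.0362), with the stand collar seen at (0.6646,-0.0374) in front of it. I correct about 1 mm and lower 54 mm.

>>> jog_arm(deltas=[[0.02,0.035,0.4,0,0,0],[0,0,0.4,0,0,0],[0,0,0.4,0,0,0],[0,0,0.3,0,0,0],[0,0,0.1,0,0,0],[0,0,0.1,0,0,0],[0,0,0.08,0,0,0],[0,0,0,0,0,0],[0,0,0,0,0,0]])

```text
time_s: 10.3
position: [0.6647, -0.0388, -0.0131]
ee_rot: [1.0, 0.0, 0.0, 0.0]
ft_force: [-0.1, 0.2, 1.5]
width: 0.675
```

>>> jog_arm(deltas=[[0,0,0,0,0,0],[0,0,0,0,0,0],[0,0,0,0,0,0],[0,0,0,0,0,0],[0,0,-0.3,0,0,0],[0,0,-0.9,0,0,0],[0,0,-1,0,0,0],[0,0,-1,0,0,0],[0,0,-0.8,0,0,0],[0,0,0,0,0,0],[0,0,0,0,0,0]], claw=-1)

```text
time_s: 11.68
position: [0.664, -0.0386, 0.1055]
ee_rot: [1.0, 0.0, -0.001, -0.0]
ft_force: [0.4, 0.2, 0.3]
width: 1.002
```

```bash
python3 - <<'E'
from look import *
p,d,c=cap('wrist'); P=cloud(d,c); s=r.get_state(); print(s['time_s'],s['position'],s['width'])
m=col(p,'blue')&(d>0); z=P[m][:,2]; zt=np.percentile(z,97); print('zt',zt,'blue',ring(P,.664,-.0378,.067,.029,.025,mask=m))
T,dt,ct=cap('top'); Q=cloud(dt,ct); print('top blue',ring(Q,.664,-.0378,.067,.029,.025,mask=(dt>0)))
print('yel wrist',ring(P,.482,-.212,.05,.029,.025,mask=col(p,'yel')&(d>0)),'top',ring(Q,.482,-.212,.05,.029,.025,mask=col(T,'yel')))
E
```

```text
11.725 [ 0.66388039 -0.03862825  0.10520402] 1.000523347721765
zt 0.06936767079433878 blue (array([ 0.6647, -0.0385]), 2329, np.float64(0.0684))
top blue None
yel wrist None top (array([ 0.4816, -0.2125]), 204, np.float64(0.0495))
```

Blue is seated: rim 0.0684 against 0.068 expected, centred within 1 mm. Next the yellow pot.

>>> jog_arm(deltas=[[-0.87,0.826,0,0,0,0],[-0.87,0.826,0,0,0,0],[-0.87,0.826,0,0,0,0],[-0.87,0.826,0,0,0,0],[-0.87,0.826,0,0,0,0],[-0.87,0.826,0,0,0,0],[-0.87,0.826,0,0,0,0],[0,0,0,0,0,0],[0,0,0.9,0,0,0],[0,0,0.9,0,0,0],[0,0,0.9,0,0,0],[0,0,0.9,0,0,0],[0,0,0.6,0,0,0],[0,0,0.3,0,0,0],[0,0,0,0,0,0],[0,0,0,0,0,0]])

```text
time_s: 13.78
position: [0.4823, -0.2124, -0.0279]
ee_rot: [1.0, 0.0, 0.0, 0.0]
ft_force: [-0.6, 0.8, -0.1]
width: 0.999
```

>>> jog_arm(deltas=[[0,0,0,0,0,0],[0,0,0,0,0,0],[0,0,0,0,0,0],[0,0,0,0,0,0]], claw=1, squeeze=40)

```text
time_s: 14.28
position: [0.4821, -0.2124, -0.0277]
ee_rot: [1.0, 0.0, 0.0, 0.0]
ft_force: [-0.7, 1.9, 5.3]
width: 0.666
```

>>> jog_arm(deltas=[[0,0,-0.4,0,0,0],[0,0,-1,0,0,0],[0,0,-1,0,0,0],[0,0,-1,0,0,0],[0.87,-0.827,0,0,0,0],[0.87,-0.827,0,0,0,0],[0.87,-0.827,0,0,0,0],[0.87,-0.827,0,0,0,0],[0.87,-0.827,0,0,0,0],[0.87,-0.827,0,0,0,0],[0.87,-0.827,0,0,0,0],[0,0,0,0,0,0],[0,0,0,0,0,0],[0,0,0,0,0,0]])

```text
time_s: 16.02
position: [0.6639, -0.0394, 0.0739]
ee_rot: [1.0, -0.0, -0.0, 0.0]
ft_force: [-0.1, -0.6, -1.4]
width: 0.663
```

```bash
cat > hold.py <<'E'
import sys
from look import *
n,zr=sys.argv[1],float(sys.argv[2])   # held colour, expected held top z
p,d,c=cap('wrist'); P=cloud(d,c); s=r.get_state(); x,y,z=s['position']; print(s['time_s'],s['position'],s['width']); save(p,sys.argv[3])
m=col(p,n)&(d>0)&(abs(P[...,0]-x)<.045)&(abs(P[...,1]-y)<.045)&(P[...,2]>.04); zt=np.percentile(P[m][:,2],97)
print('held',zt,ring(P,x,y,zr,.029,.025 if n!='wood' else 0,mask=m,tol=.004))
q=P[m]; q=q[abs(q[:,2]-zr)<.004]; A=np.c_[q[:,:2]-s['position'][:2],np.ones(len(q))]; print('tilt',np.linalg.lstsq(A,q[:,2],rcond=None)[0])
E
python3 hold.py yel .15 c2.png
```

```text
16.075 [ 0.66401956 -0.03934811  0.07386758] 0.6616317147546606
held 0.15278284157617011 (array([ 0.6647, -0.0388]), 7868, np.float64(0.1518))
tilt [ 0.02034844 -0.00177777  0.15086798]
```

View pics/c2.png

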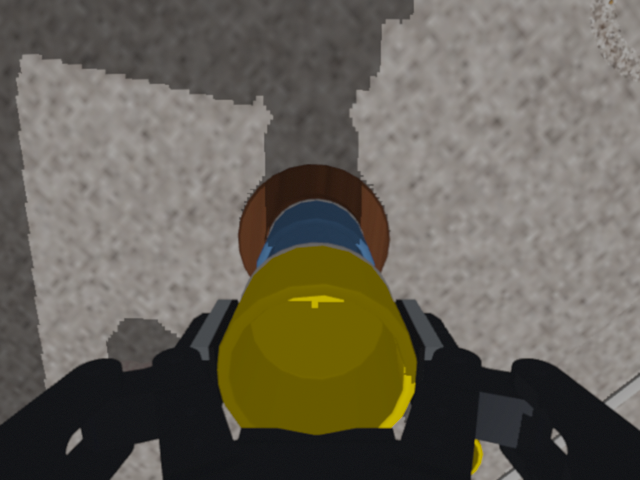

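Yellow is held over the blue pot at (0.6647,-0.0388), within 0.5 mm of it, with its underside near 0.102. I lower it 42 mm.

>>> jog_arm(deltas=[[0,0,0.4,0,0,0],[0,0,0.4,0,0,0],[0,0,0.3,0,0,0],[0,0,0.1,0,0,0],[0,0,0.1,0,0,0],[0,0,0.1,0,0,0],[0,0,0,0,0,0],[0,0,0,0,0,0]])

```text
time_s: 17.08
position: [0.665, -0.0385, 0.0323]
ee_rot: [1.0, 0.0, 0.001, 0.0]
ft_force: [-0.5, 0.6, 5.7]
width: 0.66
```

>>> jog_arm(deltas=[[0,0,0,0,0,0],[0,0,0,0,0,0],[0,0,0,0,0,0],[0,0,0,0,0,0],[0,0,-0.3,0,0,0],[0,0,-0.9,0,0,0],[0,0,-1,0,0,0],[0,0,-1,0,0,0],[0,0,-0.8,0,0,0],[0,0,0,0,0,0],[0,0,0,0,0,0]], claw=-1)

```text
time_s: 18.45
position: [0.664, -0.0385, 0.1505]
ee_rot: [1.0, 0.0, -0.001, -0.0]
ft_force: [0.7, -0.2, 1.3]
width: 0.999
```

```bash
python3 hold.py yel .110 c3.png; python3 - <<'E'
from look import *
T,dt,ct=cap('top'); Q=cloud(dt,ct); print('red top',ring(Q,.455,.1932,.038,.029,.025,mask=col(T,'red')))
E
```

```text
18.5 [ 0.66394061 -0.03842435  0.15017725] 1.001646705508076
held 0.11144469416847523 (array([ 0.6653, -0.0383]), 2333, np.float64(0.1105))
tilt [ 0.00755334 -0.00135352  0.11016873]
red top (array([0.4544, 0.1919]), 76, np.float64(0.0369))
```

Yellow is seated: rim 0.1105 against 0.110. Next the red pot.

>>> jog_arm(deltas=[[-0.873,-0.966,0,0,0,0],[-0.873,-0.966,0,0,0,0],[-0.873,-0.966,0,0,0,0],[-0.873,-0.966,0,0,0,0],[-0.873,-0.966,0,0,0,0],[-0.873,-0.966,0,0,0,0],[-0.873,-0.966,0,0,0,0],[-0.873,-0.966,0,0,0,0],[0,0,0,0,0,0],[0,0,0.95,0,0,0],[0,0,0.95,0,0,0],[0,0,0.95,0,0,0],[0,0,0.95,0,0,0],[0,0,0.95,0,0,0],[0,0,0.95,0,0,0],[0,0,0.4,0,0,0],[0,0,0.13,0,0,0],[0,0,0,0,0,0],[0,0,0,0,0,0]])

```text
time_s: 20.92
position: [0.4554, 0.1933, -0.0346]
ee_rot: [1.0, 0.0, 0.001, -0.0]
ft_force: [0.0, 0.4, 1.1]
width: 1.002
```

>>> jog_arm(deltas=[[0,0,0,0,0,0],[0,0,0,0,0,0],[0,0,0,0,0,0],[0,0,0,0,0,0]], claw=1, squeeze=40)

```text
time_s: 21.42
position: [0.4551, 0.1932, -0.0346]
ee_rot: [1.0, 0.0, 0.001, -0.0]
ft_force: [-1.1, -1.1, 7.4]
width: 0.671
```

>>> jog_arm(deltas=[[0,0,-0.4,0,0,0],[0,0,-1,0,0,0],[0,0,-1,0,0,0],[0,0,-1,0,0,0],[0,0,-1,0,0,0],[0,0,-0.5,0,0,0],[0.874,0.965,0,0,0,0],[0.874,0.965,0,0,0,0],[0.874,0.965,0,0,0,0],[0.874,0.965,0,0,0,0],[0.874,0.965,0,0,0,0],[0.874,0.965,0,0,0,0],[0.874,0.965,0,0,0,0],[0.874,0.965,0,0,0,0],[0,0,0,0,0,0],[0,0,0,0,0,0],[0,0,0,0,0,0]])

```text
time_s: 23.55
position: [0.6642, -0.0373, 0.1121]
ee_rot: [1.0, 0.001, -0.0, -0.0]
ft_force: [0.0, 0.4, -0.3]
width: 0.676
```

```bash
python3 hold.py red .185 c4.png
```

```text
23.6 [ 0.66427339 -0.03738704  0.11209217] 0.6718282715406734
held 0.18585129968469477 (array([ 0.6649, -0.0368]), 7439, np.float64(0.1849))
tilt [ 0.02022689 -0.00134575  0.18441222]
```

View pics/c4.png

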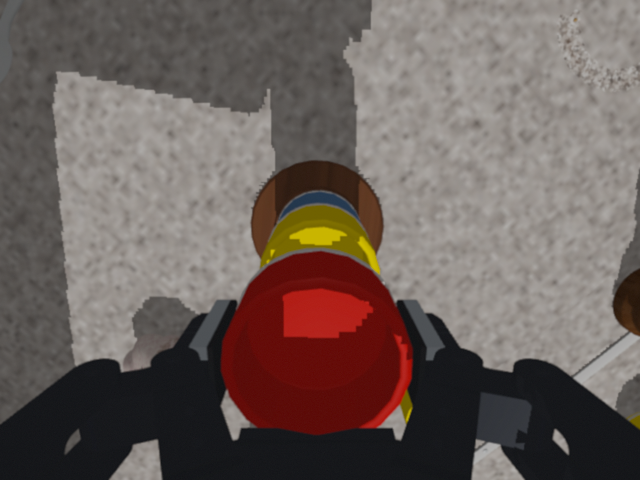

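Red is held level over the yellow pot, underside near 0.147, about 1 mm off in y while still settling. I let it settle and lower it 45 mm.

>>> jog_arm(deltas=[[0,0,0,0,0,0],[0,0,0,0,0,0],[0,0,0.4,0,0,0],[0,0,0.4,0,0,0],[0,0,0.3,0,0,0],[0,0,0.1,0,0,0],[0,0,0.1,0,0,0],[0,0,0.1,0,0,0],[0,0,0.1,0,0,0],[0,0,0,0,0,0],[0,0,0,0,0,0]])

```text
time_s: 24.98
position: [0.6651, -0.0384, 0.0674]
ee_rot: [1.0, 0.0, 0.001, 0.0]
ft_force: [-1.0, 0.6, 5.6]
width: 0.673
```

>>> jog_arm(deltas=[[0,0,0,0,0,0],[0,0,0,0,0,0],[0,0,0,0,0,0],[0,0,0,0,0,0],[0,0,-0.3,0,0,0],[0,0,-0.9,0,0,0],[0,0,-1,0,0,0],[0,0,-1,0,0,0],[0,0,-0.8,0,0,0],[0,0,0,0,0,0],[0,0,0,0,0,0]], claw=-1)

```text
time_s: 26.35
position: [0.6643, -0.0382, 0.1856]
ee_rot: [1.0, 0.0, -0.001, -0.0]
ft_force: [0.2, 0.2, -0.4]
width: 0.994
```

```bash
python3 hold.py red .140 c5.png; python3 - <<'E'
from look import *
T,dt,ct=cap('top'); Q=cloud(dt,ct); print('lid top',ring(Q,.461,-.0095,.032,.029,0))
E
```

```text
26.4 [ 0.66422859 -0.03816659  0.18525636] 1.001330217612786
held 0.14139170049333113 (array([ 0.6655, -0.0381]), 2082, np.float64(0.1405))
tilt [ 0.00690879 -0.00054756  0.1401967 ]
lid top None
```

Red is seated: rim 0.1405 against 0.140. Next the lid.

>>> jog_arm(deltas=[[-0.97,-0.139,0,0,0,0],[-0.97,-0.139,0,0,0,0],[-0.97,-0.139,0,0,0,0],[-0.97,-0.139,0,0,0,0],[-0.97,-0.139,0,0,0,0],[-0.97,-0.139,0,0,0,0],[-0.97,-0.139,0,0,0,0],[0,0,0,0,0,0],[0,0,0.95,0,0,0],[0,0,0.95,0,0,0],[0,0,0.95,0,0,0],[0,0,0.95,0,0,0],[0,0,0.95,0,0,0],[0,0,0.95,0,0,0],[0,0,0.95,0,0,0],[0,0,0.5,0,0,0],[0,0,0.24,0,0,0],[0,0,0,0,0,0],[0,0,0,0,0,0]])

```text
time_s: 28.82
position: [0.4615, -0.0093, -0.0346]
ee_rot: [1.0, 0.0, 0.0, 0.0]
ft_force: [0.2, 0.4, 0.1]
width: 1.0
```

>>> jog_arm(deltas=[[0,0,0,0,0,0],[0,0,0,0,0,0],[0,0,0,0,0,0],[0,0,0,0,0,0]], claw=1, squeeze=40)

```text
time_s: 29.32
position: [0.4613, -0.0093, -0.0343]
ee_rot: [1.0, 0.0, 0.001, 0.0]
ft_force: [-0.9, 0.0, 8.8]
width: 0.666
```

>>> jog_arm(deltas=[[0,0,-0.4,0,0,0],[0,0,-1,0,0,0],[0,0,-1,0,0,0],[0,0,-1,0,0,0],[0,0,-1,0,0,0],[0,0,-1,0,0,0],[0,0,-0.5,0,0,0],[0.971,0.138,0,0,0,0],[0.971,0.138,0,0,0,0],[0.971,0.138,0,0,0,0],[0.971,0.138,0,0,0,0],[0.971,0.138,0,0,0,0],[0.971,0.138,0,0,0,0],[0.971,0.138,0,0,0,0],[0,0,0,0,0,0],[0,0,0,0,0,0],[0,0,0,0,0,0],[0,0,0,0,0,0]])

```text
time_s: 31.58
position: [0.6646, -0.038, 0.1424]
ee_rot: [1.0, 0.0, 0.0, 0.0]
ft_force: [0.2, 0.4, -0.7]
width: 0.665
```

```bash
python3 hold.py wood .208 c6.png
```

```text
31.625 [ 0.66463483 -0.03801259  0.14227448] 0.6586537352571373
held 0.21043599810949176 (array([ 0.6645, -0.0378]), 22113, np.float64(0.2092))
tilt [-0.0274756   0.00107741  0.20902982]
```

View pics/c6.png

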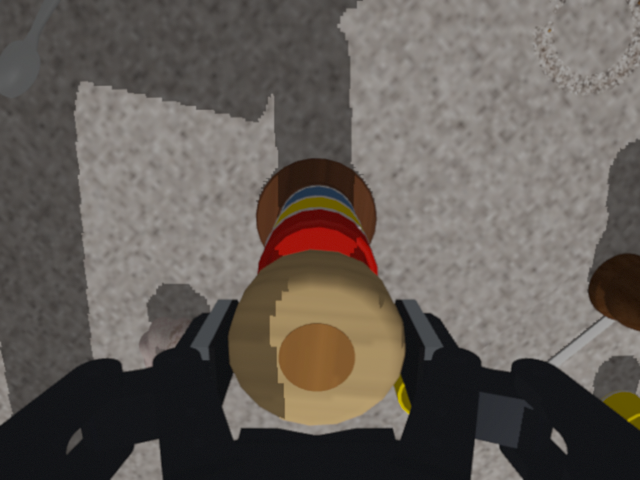

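The lid is held over the red pot at (0.6645,-0.0378), within 1 mm of it. Its tilt reads 0.03 rad and its underside is near 0.177. I lower it 45 mm.

>>> jog_arm(deltas=[[0.02,0,0.4,0,0,0],[0,0,0.4,0,0,0],[0,0,0.3,0,0,0],[0,0,0.1,0,0,0],[0,0,0.1,0,0,0],[0,0,0.1,0,0,0],[0,0,0.1,0,0,0],[0,0,0,0,0,0],[0,0,0,0,0,0]])

```text
time_s: 32.75
position: [0.666, -0.0382, 0.0978]
ee_rot: [1.0, 0.0, 0.001, 0.0]
ft_force: [-0.8, -0.7, 6.6]
width: 0.661
```

>>> jog_arm(deltas=[[0,0,0,0,0,0],[0,0,0,0,0,0],[0,0,0,0,0,0],[0,0,0,0,0,0],[0,0,-0.3,0,0,0],[0,0,-0.9,0,0,0],[0,0,-1,0,0,0],[0,0,-1,0,0,0],[0,0,-0.8,0,0,0],[0,0,0,0,0,0],[0,0,0,0,0,0],[0,0,0,0,0,0]], claw=-1)

```text
time_s: 34.25
position: [0.6652, -0.038, 0.2156]
ee_rot: [1.0, 0.0, -0.001, -0.0]
ft_force: [-0.1, 1.2, -0.4]
width: 0.995
```

```bash
python3 hold.py wood .164 c7.png; python3 - <<'E'
from look import *
p,d,c=cap('scene'); save(cv2.resize(p[60:360,130:530],(800,600)),'s2.png')
P=cloud(d,c).reshape(-1,3)
for n,x,y in(('garlic',.553,.077),('mill',.60,-.29),('jar',.553,.302)):
    q=P[(np.hypot(*(P[:,:2]-(x,y)).T)<.06)&(P[:,2]>.012)]; zt=np.percentile(q[:,2],97); print(n,minc(q[q[:,2]>zt-.006][:,:2]),zt)
E
```

```text
34.3 [ 0.66522732 -0.03804613  0.21577421] 1.0000037465805216
held 0.16602025499172854 (array([ 0.6656, -0.0377]), 6831, np.float64(0.1646))
tilt [-0.01386389 -0.00200204  0.16444692]
garlic (array([0.58074349, 0.04440448]), 0.019596261903643608) 0.49603548880142867Traceback (most recent call last):
  File "<stdin>", line 5, in <module>
    return _quantile_unchecked(
        a, q, axis, out, overwrite_input, method, keepdims, weights)
    return _ureduce(a,
                    func=_quantile_ureduce_func,
    ...<5 lines>...
                    overwrite_input=overwrite_input,
                    method=method)
    r = func(a, **kwargs)
    result = _quantile(arr,
                       quantiles=q,
    ...<2 lines>...
                       out=out,
                       weights=wgt)
    slices_having_nans = np.isnan(arr[-1, ...])
                                  ~~~^^^^^^^^^
IndexError: index -1 is out of bounds for axis 0 with size 0
```

View pics/s2.png

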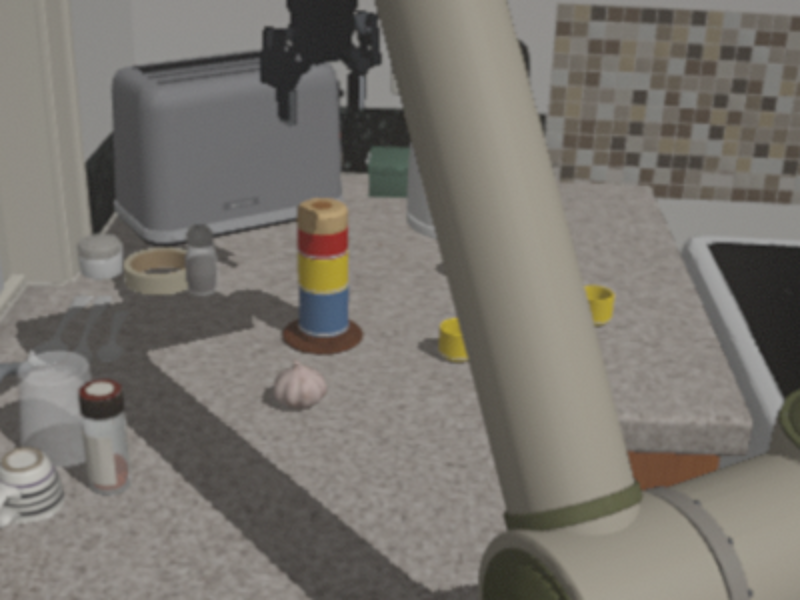

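The scene view shows the tower straight and closed at (323,270), the gripper clear above it, and the garlic and jar in place. The lid top is at 0.1645, where 0.164 is expected. I hand the job in.

```bash
python3 -c "
from cell import r,ticket
print(ticket.finish_job())"
```

```text
the job is handed in; nothing more can be done
None
```

The tower is back together on the stand: tall blue pot, medium yellow pot, short red pot, then the lid, each released before the next was added. I handed the job in at about 34 s on the robot's clock; no verdict is reported.

**Seating:** wrist-camera heights after each release matched the expected seated heights. The centres lined up within about 1 mm.

| Part | Measured top (m) | Expected top (m) |
|---|---|---|
| Blue rim | 0.0684 | 0.068 |
| Yellow rim | 0.1105 | 0.110 |
| Red rim | 0.1405 | 0.140 |
| Lid top | 0.1645 | 0.164 |

The last picture shows the tower straight, with the open gripper clear above it. The last fit gave the lid a tilt of about 0.014 rad.

**What disagreed:**
- **Fingertip offset:** the real fingertips sit about 41 mm (shut) to 55 mm (open) behind the stated TCP. My first grasp closed on air above the blue pot, which did not move. I used the measured offset from then on.
- **Bystander check:** my last numeric check of the garlic, mill and jar failed, because the arm blocked the camera's view. The garlic and jar look unmoved in the last picture. The mill is hidden there, and it last appeared in the lid-carrying view. No recorded force pointed to a collision.

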